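# Square two reagent plates into the loading bed

### The job

Load the red loading bed: lay the blue reagent plate flat on it and square it into the corner so that one long side lies flush against the long metal fence and one end flush against the short metal fence. Only then lay the yellow plate flat on top of the blue one and square it against the same two fences, so that the two make one neat stack. Leave the green plate and all the other things on the bench where they are.

Things in the scene. Friction and masses are not known exactly. Their poses are not given: they have to be found in the camera images.
- bed: The loading bed, fixed to the bench, yaw varies: flat red floor, 130 mm (its x) by 170 mm (its y), top 8 mm above the bench, with an aluminium fence along its +x side (the long one) and its -y end (the short one). Fences are rigid, 10 mm thick and stand 28 mm above the red floor; the other two sides are open. The long fence has a finger notch. Origin on the bench, 60 mm from the long fence's inner face and 80 mm from the short one's.
- corner (a point): Inner corner of the bed, where both fences meet the top of the red floor; axes as the bed's, z up. The long fence's inner face is x = 0 here and runs 170 mm along +y, cut down to floor level from y = 28 to 102 mm (the finger notch); the short one's is y = 0 and runs 130 mm along -x. A plate squared in the corner has its length along y and its centre at x = -30, y = 60 mm.
- blue_mid (a point): Blue reagent plate (goes in first, at the bottom): a flat rigid plastic plate, 60 mm wide (its x), 120 mm long (its y), 12 mm thick, about 110 g, with eight foil-sealed wells on top; alike end for end, loose on the bench, top side up. This point is its centre, half-way up; z is up out of its top face.
- yellow_mid (a point): Yellow reagent plate (goes on top of the blue one): a flat rigid plastic plate, 60 mm wide (its x), 120 mm long (its y), 12 mm thick, about 110 g, with eight foil-sealed wells on top; alike end for end, loose on the bench, top side up. This point is its centre, half-way up; z is up out of its top face.
- green_mid (a point): Green reagent plate (not needed now: leave it where it is): a flat rigid plastic plate, 60 mm wide (its x), 120 mm long (its y), 12 mm thick, about 110 g, with eight foil-sealed wells on top; alike end for end, loose on the bench, top side up. This point is its centre, half-way up; z is up out of its top face.
- jar_mid (a point): Amber glass jar with a white cap, 52 mm across, 60 mm high. Bystander, loose; to be left where it is. This point is its centre, half-way up.
- tablets_mid (a point): White plastic tablet jar with a blue cap, 50 mm across, 85 mm high. Bystander, loose; to be left where it is. This point is its centre, half-way up.
- stain_mid (a point): Grey stain bottle with a red cap, 44 mm across, 100 mm high. Bystander, loose; to be left where it is. This point is its centre, half-way up.
- kit_mid (a point): White carton of test kits with an orange end, 70 mm (its x) by 150 mm (its y), 45 mm high. Bystander, loose; to be left where it is. This point is its centre, half-way up.
- meter_mid (a point): White hand-held blood meter lying flat, 150 mm (its x) by 65 mm (its y), 28 mm high, with a small green display. Bystander, loose; to be left where it is. This point is its centre, half-way up.
There are look-alikes about, which are no part of the job. Leave any orange look-alike of the part that bears yellow_mid alone.

How it is judged (in metres and radians):
On the way:
1. the blue plate lies flat on the red floor, squared against both fences, while the yellow plate is not yet over it (x of blue_mid in the frame of corner between -0.033 and -0.027 m and y of blue_mid in the frame of corner between 0.057 and 0.063 m and z of blue_mid in the frame of corner between 0.003 and 0.009 m and angle between the y axis of blue_mid and the y axis of corner, either way round below 0.035 rad and angle between blue_mid's own z axis and vertical below 0.06 rad and horizontal distance between yellow_mid and blue_mid above 0.08 m), for 0.2 s.
At the end, for the whole second after the job is handed in: The blue plate lies flat on the red floor and the yellow plate flat on the blue one, both with their length along the long fence, within 2 degrees of parallel with it, and each within 3 mm of touching the long fence with a side and the short fence with an end; both released and staying there (x of blue_mid in the frame of corner between -0.033 and -0.027 m and y of blue_mid in the frame of corner between 0.057 and 0.063 m and z of blue_mid in the frame of corner between 0.003 and 0.009 m and angle between the y axis of each of blue_mid, yellow_mid and the y axis of corner, either way round below 0.035 rad and angle between each of blue_mid, yellow_mid's own z axis and vertical below 0.06 rad and x of yellow_mid in the frame of corner between -0.033 and -0.027 m and y of yellow_mid in the frame of corner between 0.057 and 0.063 m and z of yellow_mid in the frame of corner between 0.015 and 0.021 m).
It fails at once if the green plate or another bystander is moved by more than 25 mm (distance of any of green_mid, jar_mid, tablets_mid, stain_mid, kit_mid, meter_mid from where it was at the start of the episode above 0.025 m).
It also fails if it takes over 72 s, if anything falls off the work surface, if the arm or the gripper's body presses on something with over 40 N, if the wrist force passes 120 N, or if a joint passes its speed limit or range.

### The arm

A 7-joint arm with a two-finger parallel gripper is mounted at the origin on the work surface. World frame = base frame: x ahead of the robot, y to its left, z up, the work surface at z = 0. Lengths are in mm, angles in rad, forces in N, time in s.
With the tool pointing down it reaches from about 400 to 850 mm from the base axis. Payload 10.4 kg.
Tool frame: the origin (TCP) lies at the very end of the fingers, on their centre line; the grasp point (between the pads) lies 19 mm behind it; z points along the fingers, y is the line along which they close (so a half turn about z gives the same grasp; the last joint's range is limited). The gripper opens to 85 mm and grips with 20 to 120 N. Pads are 22 mm wide; open, the fingers measure 114 mm over their backs; the gripper's body (76 mm by 85 mm) begins 54 mm behind the grasp point. The pads swing forward as they close: fully open they stand 13 mm farther back than shut.
Start: joints at [-1.307, 0.332, -0.065, 1.46, 0.022, 1.35, -0.088], TCP at [176.789, 599.497, 231.338] pointing down, gripper open.
Joint ranges: [-2.6, 2.6], [-0.5, 2.12], [-1.47, 1.34], [0.16, 2.42], [-1.27, 4.41], [0.06, 2.06], [-2.6, 2.6]. Speed limits (rad/s): [2.22, 2.22, 2.79, 2.79, 3.14, 3.14, 3.14].

### API

Orientations are given as a unit quaternion [w, x, y, z].
In Python, from workcell import arm gives the robot as it stands. The module is installed in compiled form; this text tells all that it offers.
- The arm moves only by the shell command python3 -m handwheel 'ROWS'. ROWS is JSON, a list of rows, each an object with "twist": the turn, a rotation vector about the world's x, y, z normalised to -1 to 1, where 1 is 45 degrees, a list of three; "translation": the shift along the world's x, y, z normalised to -1 to 1, where 1 is 0.5 m, a list of three; "hand": the closure, from -1 (fully open) to 1 (shut). In form: [{"twist": [ax, ay, az], "translation": [x, y, z], "hand": hand}, ...]. A call has 1 to 20 rows; each row is the pose to reach, as a shift and turn from the pose commanded when the call began; what a row does not reach only later rows make up. A row lasts 1/10 s, in which the tool goes at most 50 mm and 8.59 degrees, less where a joint would pass 70% of its speed; a pose out of reach is approached as far as the arm can. A call with a number of a shift or a turn outside -1 to 1 is refused whole. A call with a gripper value outside its range is refused whole. The fingers move at their own pace and stop on an object; the grip force is fixed at half the most. Time passes only in rows, so rows that repeat a pose let the fingers close. It gives the time, the measured TCP pose, the force and the opening at its end, in the units of the state.
- arm.sense(): the state, without advancing time (a new reading comes with each control period).
- arm.read_camera(name): name is "side" or "top" or "wrist"; returns a dict with "img" (400x640x3 uint8, red, green, blue), "depth" (400x640 float32, mm along the optical axis (not along the pixel's ray), 0 where there is no reading), "fov_y" (degrees; the focal length in pixels is half the picture's height over the tangent of half this angle, whatever the lens; pixels are square), "cx", "cy" (the principal point, pixels), "pose" (4x4, takes a point from camera to world coordinates). Camera axes: x right, y down, z forward; pixel columns grow to the right and rows downward; lengths in mm; the calibration is good to about 2 mm. A picture is of the moment at which its call begins.
- arm.close_job(): hands the job in, once; it reports no verdict.
The state is a dict: "t": time; "joint_pos": joint angles; "dq": joint speeds; "effort": joint torques, N m; "tcp_pos": TCP position; "ee_rot": TCP orientation; "ft_force": force on the tool from outside, world axes, zero at the start; "ft_torque": the same for the moment, N m; "grip_width": opening from 0.0 (shut) to 1.0 (fully open).
Only numpy, scipy, OpenCV 4.12 (cv2) and the standard library are available. Lean on these libraries where they do the work, as an engineer would, in place of code of your own. Each camera call takes 0.05 s, during which the arm holds its last target. There are 200 camera calls.

## Working session

There is one attempt and no reset: what is moved stays moved. The work goes in short steps, Python scripts to look and compute and a shell command to move; the robot and the scene stay as the last step left them, time stands still between calls to the robot, and variables do not carry over. Pictures are saved under pics/ and viewed, on a budget of 10 in all, crops included, one or two more only if the job needs it, and the job is handed in when it is done.

```bash
mkdir -p pics; ls; cat > h.py <<'E'
import numpy as np, cv2
from workcell import arm
def cam(n):
    c=arm.read_camera(n); c['f']=200/np.tan(np.radians(c['fov_y'])/2); c['pose']=np.array(c['pose']); return c
def save(c,name): cv2.imwrite('pics/'+name,c['img'][:,:,::-1])
def ray(c,px,z):
    px=np.atleast_2d(px).astype(float)
    d=np.c_[(px[:,0]-c['cx'])/c['f'],(px[:,1]-c['cy'])/c['f'],np.ones(len(px))]@c['pose'][:3,:3].T
    o=c['pose'][:3,3]; return o+d*((z-o[2])/d[:,2])[:,None]
def cloud(c):
    v,u=np.mgrid[0:400,0:640]; d=c['depth']
    p=np.stack([(u-c['cx'])/c['f']*d,(v-c['cy'])/c['f']*d,d],-1)
    return p@c['pose'][:3,:3].T+c['pose'][:3,3]
E
python3 - <<'E'
from h import *
s=arm.sense(); print({k:np.round(s[k],3).tolist() for k in s})
a=cam('top'); save(a,'top0.png'); b=cam('side'); save(b,'side0.png')
for c in(a,b): print(c['fov_y'],c['cx'],c['cy'],np.round(c['pose'],3).tolist())
np.savez('top0.npz',**a); np.savez('side0.npz',**b)
E
```

```text
pics
{'t': 0.0, 'joint_pos': [-1.307, 0.333, -0.065, 1.461, 0.022, 1.35, -0.089], 'dq': [0.0, -0.001, 0.001, 0.0, -0.001, -0.0, -0.001], 'effort': [0.001, -62.546, 0.049, -39.16, 0.016, 0.01, -0.0], 'tcp_pos': [176.706, 599.109, 230.496], 'ee_rot': [-0.0, 0.143, 0.99, -0.001], 'ft_force': [-0.586, -0.517, 0.045], 'ft_torque': [0.02, -0.005, 0.033], 'grip_width': 1.004}
57.48726151545187 317.84846999319865 202.38422587888545 [[0.042, -0.973, 0.228, 285.16], [-0.999, -0.041, 0.009, 6.257], [0.001, -0.228, -0.974, 1034.651], [0.0, 0.0, 0.0, 1.0]]
49.00753597545699 320.2382209097458 196.8154762201992 [[0.817, -0.462, 0.343, 70.037], [-0.576, -0.64, 0.508, -615.724], [-0.015, -0.613, -0.79, 1044.323], [0.0, 0.0, 0.0, 1.0]]
```

View pics/top0.png

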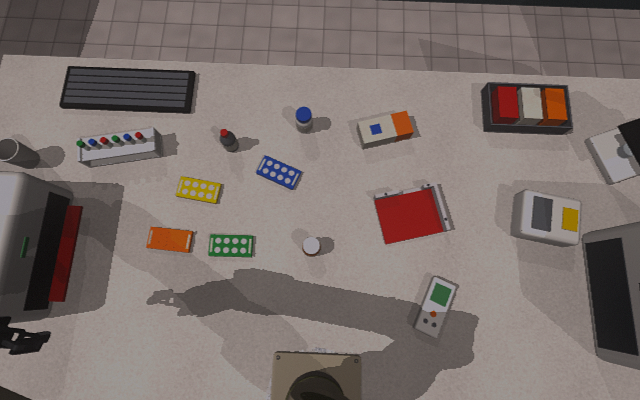

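View pics/side0.png

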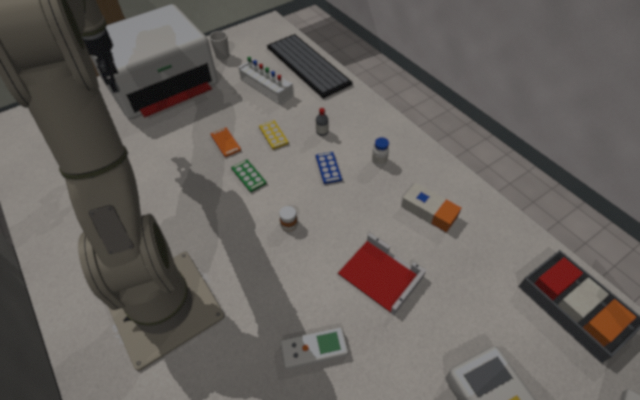

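Top view: blue plate at (279,172), the only blue plate. Yellow plate with white wells is at (199,189). Its look-alike, plain orange, is at (170,239), and the green plate is at (231,245). The bed is at (410,216), with the notched long fence on its upper side (world +x) and the short fence on the right (world −y). The side view agrees: blue (328,167), yellow (273,134), orange (225,142).

```bash
cat >> h.py <<'E'
HS={'blue':((105,120,60),(130,255,255)),'yellow':((22,120,90),(33,255,255)),'red':((0,150,90),(4,255,255))}
def blob(c,col,near=None):
    h=cv2.cvtColor(c['img'],cv2.COLOR_RGB2HSV); m=cv2.inRange(h,*HS[col])
    if col=='red': m|=cv2.inRange(h,(175,150,90),(180,255,255))
    m=cv2.morphologyEx(m,cv2.MORPH_CLOSE,np.ones((5,5)))
    cs,_=cv2.findContours(m,cv2.RETR_EXTERNAL,cv2.CHAIN_APPROX_NONE)
    cs=[k for k in cs if cv2.contourArea(k)>150]
    if near is None: k=max(cs,key=cv2.contourArea)
    else: k=min(cs,key=lambda k:np.hypot(*(k[:,0].mean(0)-near)))
    return k[:,0].astype(float),m
def rect(P):
    (x,y),(w,h),a=cv2.minAreaRect(P[:,:2].astype(np.float32))
    if w>h: w,h,a=h,w,a+90   # a: direction of width axis
    return np.round([x,y,w,h,(a+90)%180-90],1)
E
python3 - <<'E'
from h import *
near={'top':{'blue':(279,172),'yellow':(199,189),'red':(410,216)},'side':{'blue':(328,167),'yellow':(273,134),'red':(380,272)}}
cen={}
for n in('top','side'):
    c=dict(np.load(n+'0.npz')); P=cloud(c)
    for k,z in(('blue',12),('yellow',12),('red',8)):
        q,m=blob(c,k,near[n][k]); r=rect(ray(c,q,z))
        f=np.zeros((400,640),np.uint8); cv2.fillPoly(f,[q.astype(np.int32)],1); f=cv2.erode(f,np.ones((3,3)))>0
        d=P[f&(c['depth']>0)]
        print(n,k,'rect(x,y,w,l,angW)',r,'depth z med',np.round(np.median(d,0),1))
        M=q.mean(0); o=c['pose'][:3,3]; g=ray(c,M,z)[0]; cen.setdefault(k,[]).append((o,(g-o)/np.linalg.norm(g-o)))
for k,((o1,d1),(o2,d2)) in cen.items():
    s,t=np.linalg.lstsq(np.c_[d1,-d2],o2-o1,rcond=None)[0]; a,b=o1+s*d1,o2+t*d2
    print(k,'triangulated',np.round((a+b)/2,1),'gap',np.round(np.linalg.norm(a-b),1))
c=dict(np.load('top0.npz'));P=cloud(c)
s=c['img'][150:270,140:320,::-1]; cv2.imwrite('pics/crop0.png',cv2.resize(s,None,fx=4,fy=4,interpolation=cv2.INTER_CUBIC))
E
```

```text
top blue rect(x,y,w,l,angW) [612.5 135.5  59.8 119.6 -22.7] depth z med [610.5 131.6  12.1]
top yellow rect(x,y,w,l,angW) [549.6 364.7  61.  122.6  -8.4] depth z med [549.4 364.4  12.3]
top red rect(x,y,w,l,angW) [ 498.4 -245.2  129.   169.8   14.5] depth z med [ 497.1 -245.2    7.4]Traceback (most recent call last):
  File "<stdin>", line 7, in <module>
  File "h.py", line 22, in blob
    else: k=min(cs,key=lambda k:np.hypot(*(k[:,0].mean(0)-near)))
            ~~~^^^^^^^^^^^^^^^^^^^^^^^^^^^^^^^^^^^^^^^^^^^^^^^^^^
ValueError: min() iterable argument is empty
```

```bash
sed -i "s/(105,120,60)/(100,90,30)/;s/(22,120,90)/(18,80,60)/;s/(0,150,90)/(0,120,60)/;s/(175,150,90)/(175,120,60)/" h.py
python3 - <<'E'
from h import *
near={'top':{'blue':(279,172),'yellow':(199,189),'red':(410,216)},'side':{'blue':(328,167),'yellow':(273,134),'red':(380,272)}}
cen={}
for n in('top','side'):
    c=dict(np.load(n+'0.npz')); P=cloud(c)
    for k,z in(('blue',12),('yellow',12),('red',8)):
        q,m=blob(c,k,near[n][k]); r=rect(ray(c,q,z))
        f=np.zeros((400,640),np.uint8); cv2.fillPoly(f,[q.astype(np.int32)],1); f=cv2.erode(f,np.ones((3,3)))>0
        d=P[f&(c['depth']>0)]
        print(n,k,'rect(x,y,w,l,angW)',r,'depth z med',np.round(np.median(d,0),1))
        M=np.array(cv2.minAreaRect(q.astype(np.float32))[0]); o=c['pose'][:3,3]; g=ray(c,M,z)[0]; cen.setdefault(k,[]).append((o,(g-o)/np.linalg.norm(g-o)))
for k,((o1,d1),(o2,d2)) in cen.items():
    s,t=np.linalg.lstsq(np.c_[d1,-d2],o2-o1,rcond=None)[0]; a,b=o1+s*d1,o2+t*d2
    print(k,'triangulated',np.round((a+b)/2,1),'gap',np.round(np.linalg.norm(a-b),1))
c=dict(np.load('top0.npz'));P=cloud(c)
s=c['img'][150:270,140:320,::-1]; t=c['img'][170:260,360:480,::-1]
s=cv2.resize(s,(720,480)); cv2.imwrite('pics/crop0.png',s)
# fences: tall points round bed
th=np.radians(14.5);R=np.array([[np.cos(th),-np.sin(th)],[np.sin(th),np.cos(th)]])
b=(P[...,:2]-[498.4,-245.2])@R; z=P[...,2]
k=(c['depth']>0)&(z>25)&(z<50)&(abs(b[...,0])<90)&(abs(b[...,1])<110)
q=np.c_[b[k],z[k]]; L=q[q[:,0]>55]; S=q[(q[:,1]<-75)]
print('long',np.round(np.percentile(L,[5,50,95],axis=0),1).tolist(),np.histogram(L[:,1],bins=range(-110,111,20))[0]); print('short',np.round(np.percentile(S,[5,50,95],axis=0),1).tolist())
E
```

```text
top blue rect(x,y,w,l,angW) [612.4 135.6  61.8 119.7 -22.8] depth z med [612.4 134.8  12.1]
top yellow rect(x,y,w,l,angW) [548.9 364.1  62.9 124.1  -8.4] depth z med [548.5 363.8  12.2]
top red rect(x,y,w,l,angW) [ 498.4 -245.2  130.7  170.4   14.6] depth z med [ 497.  -245.2    7.4]
side blue rect(x,y,w,l,angW) [607.2 130.   57.3 120.6 -23. ] depth z med [604.2 122.8  12.2]
side yellow rect(x,y,w,l,angW) [544.3 359.   62.8 129.   -7.9] depth z med [543.5 355.4  12.3]
side red rect(x,y,w,l,angW) [ 495.2 -246.2  130.3  164.9   14.4] depth z med [ 492.5 -247.9    8.3]
blue triangulated [614.4 136.7   1.5] gap 3.0
yellow triangulated [550.5 368.5   0.9] gap 2.2
red triangulated [ 495.7 -245.4    7.8] gap 4.6
long [[60.0, -90.3, 27.0], [68.5, 26.3, 35.1], [74.7, 81.0, 38.4]] [12 38 23  0  0  0 20 28 28 25  0]
short [[-57.7, -93.9, 26.5], [4.9, -87.3, 34.5], [69.2, -83.3, 38.0]]
```

View pics/crop0.png

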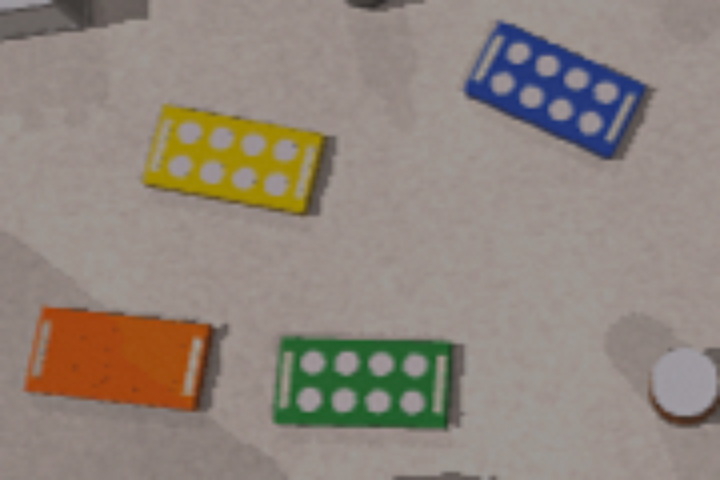

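The crop shows the yellow plate with eight white wells at top left, orange with no wells below it, green beside that, and blue at top right. The choices of blue and yellow are confirmed. Heights agree with the text: plate tops are about 12 mm, the bed about 8 mm, and the notch sits in the long fence. Next I move over blue.

```bash
python3 -m handwheel '[{"twist":[0,0,-1],"translation":[0.43,-0.46,0],"hand":-1},{"twist":[0,0,-1],"translation":[0.43,-0.46,0],"hand":-1},{"twist":[0,0,-1],"translation":[0.43,-0.46,0],"hand":-1},{"twist":[0,0,-1],"translation":[0.43,-0.46,0],"hand":-1},{"twist":[0,0,-1],"translation":[0.43,-0.46,0],"hand":-1},{"twist":[0,0,-1],"translation":[0.43,-0.46,0],"hand":-1},{"twist":[0,0,-1],"translation":[0.43,-0.46,0],"hand":-1}]'
python3 -m handwheel '[{"twist":[0,0,-1],"translation":[0.44,-0.467,0],"hand":-1},{"twist":[0,0,-1],"translation":[0.44,-0.467,0],"hand":-1},{"twist":[0,0,-1],"translation":[0.44,-0.467,0],"hand":-1},{"twist":[0,0,-1],"translation":[0.44,-0.467,0],"hand":-1},{"twist":[0,0,-1],"translation":[0.44,-0.467,0],"hand":-1},{"twist":[0,0,-1],"translation":[0.44,-0.467,0],"hand":-1},{"twist":[0,0,-1],"translation":[0.44,-0.467,0],"hand":-1},{"twist":[0,0,-1],"translation":[0.44,-0.467,0],"hand":-1},{"twist":[0,0,-1],"translation":[0.44,-0.467,0],"hand":-1}]'
python3 -m handwheel '[{"twist":[0,0,-0.142],"translation":[0,0,-0.1],"hand":-1},{"twist":[0,0,-0.142],"translation":[0,0,-0.1],"hand":-1},{"twist":[0,0,-0.142],"translation":[0,0,-0.1],"hand":-1},{"twist":[0,0,-0.142],"translation":[0,0,-0.1],"hand":-1}]'
cat >> h.py <<'E'
def st():
    s=arm.sense(); R=cv2.Rodrigues; w,x,y,z=s['ee_rot']
    yd=np.array([2*(x*y-w*z),1-2*(x*x+z*z)]); zd=np.array([2*(x*z+w*y),2*(y*z-w*x)])
    print('t',round(s['t'],2),'tcp',np.round(s['tcp_pos'],1),'close-dir deg',round(np.degrees(np.arctan2(yd[1],yd[0])),1),'tilt',np.round(zd,3),'F',np.round(s['ft_force'],1),'g',round(s['grip_width'],3),'q',np.round(s['joint_pos'],2))
E
python3 - <<'E'
from h import *
st(); c=cam('wrist'); save(c,'w1.png'); P=cloud(c); np.savez('w1.npz',**c)
q,m=blob(c,'blue'); print('px',q.mean(0),rect(ray(c,q,12)), q.min(0),q.max(0))
f=(m>0)&(c['depth']>0); print(np.median(P[f],0))
print(np.round(c['pose'],2).tolist(),c['fov_y'])
E
```

```text
t: 0.8
tcp_pos: [395.8, 364.4, 231.4]
ee_rot: [0.001, 0.514, 0.858, -0.0]
ft_force: [0.5, -0.1, -0.1]
grip_width: 1.001
t: 1.7
tcp_pos: [611.4, 136.7, 230.7]
ee_rot: [-0.0, 0.801, 0.599, -0.0]
ft_force: [0.5, 0.9, 0.4]
grip_width: 1.001
t: 2.1
tcp_pos: [612.3, 137.0, 183.5]
ee_rot: [0.0, 0.832, 0.555, 0.001]
ft_force: [0.5, -0.4, 0.9]
grip_width: 1.002
t 2.1 tcp [612.3 137.  183.5] close-dir deg -22.6 tilt [0.002 0.001] F [ 0.5 -0.4  0.9] g 1.002 q [-0.67  0.39  0.49  1.54 -0.19  1.25 -0.55]
px [319.17272727 179.        ] [611.2 135.   59.4 118.4 -22.6] [290. 125.] [348. 235.]
[634.84582765 102.35074171  12.25065947]
[[0.92, -0.37, -0.1, 637.58], [-0.38, -0.89, -0.24, 198.05], [0.0, 0.26, -0.96, 325.63], [0.0, 0.0, 0.0, 1.0]] 66.68924233806675
```

View pics/w1.png

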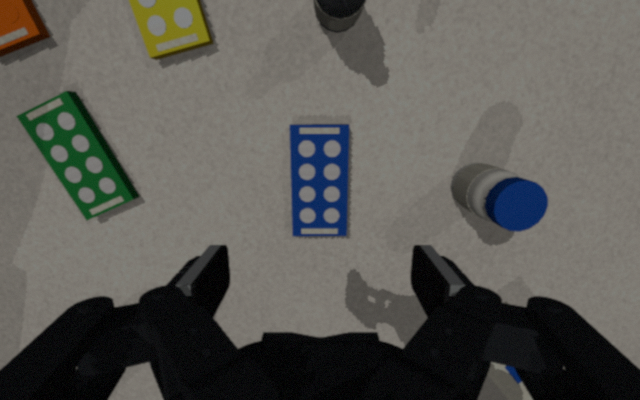

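Blue lies at (319,180) between the fingers. The wrist measurement is (611.2, 135.0), 59.4 × 118.4 mm, angle −22.6°, which agrees with the top view. Next I descend in stages and watch the force.

```bash
python3 -m handwheel '[{"twist":[0,0,0],"translation":[-0.001,-0.002,-0.1],"hand":-1},{"twist":[0,0,0],"translation":[-0.001,-0.002,-0.2],"hand":-1},{"twist":[0,0,0],"translation":[-0.001,-0.002,-0.3],"hand":-1},{"twist":[0,0,0],"translation":[-0.001,-0.002,-0.34],"hand":-1},{"twist":[0,0,0],"translation":[-0.001,-0.002,-0.358],"hand":-1},{"twist":[0,0,0],"translation":[-0.001,-0.002,-0.358],"hand":-1}]'
python3 -m handwheel '[{"twist":[0,0,0],"translation":[0,0,-0.006],"hand":-1},{"twist":[0,0,0],"translation":[0,0,-0.008],"hand":-0.4},{"twist":[0,0,0],"translation":[0,0,-0.008],"hand":-0.4}]'
```

```text
t: 2.75
tcp_pos: [611.7, 135.2, 2.8]
ee_rot: [0.0, 0.833, 0.554, 0.0]
ft_force: [0.1, -0.4, 0.8]
grip_width: 1.002
t: 3.05
tcp_pos: [612.0, 135.3, -0.5]
ee_rot: [0.0, 0.833, 0.553, 0.001]
ft_force: [0.6, -0.4, -0.2]
grip_width: 0.707
```

```bash
python3 -m handwheel '[{"twist":[0,0,0],"translation":[0,0,0],"hand":1},{"twist":[0,0,0],"translation":[0,0,0],"hand":1},{"twist":[0,0,0],"translation":[0,0,0],"hand":1},{"twist":[0,0,0],"translation":[0,0,0],"hand":1}]'
python3 -m handwheel '[{"twist":[0,0,0],"translation":[0,0,0.02],"hand":1},{"twist":[0,0,0],"translation":[0,0,0.06],"hand":1},{"twist":[0,0,0],"translation":[0,0,0.14],"hand":1},{"twist":[0,0,0],"translation":[0,0,0.2],"hand":1},{"twist":[0,0,0],"translation":[0,0,0.24],"hand":1},{"twist":[0,0,0],"translation":[0,0,0.24],"hand":1}]'
python3 - <<'E'
from h import *
st(); c=cam('wrist'); save(c,'w2.png'); P=cloud(c); np.savez('w2.npz',**c)
q,m=blob(c,'blue',(320,250)); f=np.zeros((400,640),np.uint8); cv2.fillPoly(f,[q.astype(np.int32)],1); f=(f>0)&(c['depth']>0)
p=P[f];p=p[p[:,2]>30]; A=np.c_[p[:,:2]-p[:,:2].mean(0),np.ones(len(p))]; print(p.mean(0),'plane',np.linalg.lstsq(A,p[:,2],rcond=None)[0])
print(rect(ray(c,q,np.median(p[:,2]))))
E
```

```text
t: 3.45
tcp_pos: [612.0, 135.3, -0.0]
ee_rot: [0.0, 0.833, 0.553, 0.001]
ft_force: [-2.6, -0.2, 7.8]
grip_width: 0.68
t: 4.05
tcp_pos: [613.2, 135.3, 122.4]
ee_rot: [0.001, 0.833, 0.553, 0.003]
ft_force: [-0.1, -0.4, -1.0]
grip_width: 0.679
t 4.05 tcp [613.2 135.3 122.4] close-dir deg -22.8 tilt [0.006 0.002] F [-0.1 -0.4 -1. ] g 0.679 q [-0.66  0.44  0.48  1.61 -0.22  1.14 -0.53]
[619.83740885 150.67211093 134.16570104] plane [ 4.08499625e-03 -7.25773247e-04  1.34165701e+02]
[616.8 143.1  60.1 102.3 -22.9]
```

View pics/w2.png

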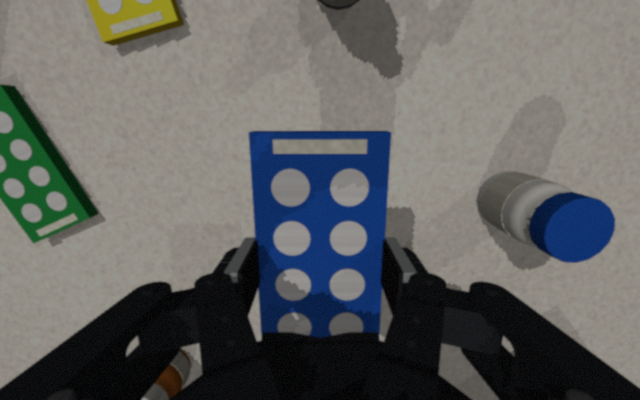

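Blue is held level and centred (top face at z 134, slope 0.004). Next I carry it over the bed, staying 8 mm clear of both fences.

```bash
python3 -m handwheel '[{"twist":[0,0,0.829],"translation":[-0.166,-0.78,0],"hand":1},{"twist":[0,0,0.829],"translation":[-0.166,-0.78,0],"hand":1},{"twist":[0,0,0.829],"translation":[-0.166,-0.78,0],"hand":1},{"twist":[0,0,0.829],"translation":[-0.166,-0.78,0],"hand":1},{"twist":[0,0,0.829],"translation":[-0.166,-0.78,0],"hand":1},{"twist":[0,0,0.829],"translation":[-0.166,-0.78,0],"hand":1},{"twist":[0,0,0.829],"translation":[-0.166,-0.78,0],"hand":1},{"twist":[0,0,0.829],"translation":[-0.166,-0.78,0],"hand":1},{"twist":[0,0,0.829],"translation":[-0.166,-0.78,0],"hand":1},{"twist":[0,0,0.829],"translation":[-0.166,-0.78,0],"hand":1},{"twist":[0,0,0.829],"translation":[-0.166,-0.78,0],"hand":1}]'
python3 - <<'E'
from h import *
st(); c=cam('wrist'); save(c,'w3.png'); P=cloud(c); np.savez('w3.npz',**c)
th=np.radians(14.5);R=np.array([[np.cos(th),-np.sin(th)],[np.sin(th),np.cos(th)]])
b=(P[...,:2]-[581.7,-311.2])@R; z=P[...,2]; ok=c['depth']>0
k=ok&(z>33)&(z<39)&(b[...,0]>-10)&(b[...,0]<25)&(b[...,1]>95)&(b[...,1]<185)
q=np.c_[b[k],z[k]]; print('long fence top (corner frame est.)',len(q),np.round(np.percentile(q,[2,50,98],axis=0),1).tolist())
for lo,hi in((104,125),(125,145),(145,168)):
    e=q[(q[:,1]>lo)&(q[:,1]<hi)]
    if len(e): print(lo,np.round(np.percentile(e[:,0],[2,98]),1))
h=cv2.cvtColor(c['img'],cv2.COLOR_RGB2HSV); m=((h[...,0]<5)|(h[...,0]>175))&(h[...,1]>120)&(h[...,2]>50)&ok&(z<20)
r=np.c_[b[m],z[m]]; print('floor',np.round(np.percentile(r,[0.5,50,99.5],axis=0),1).tolist())
m2=ok&(z>100)&(h[...,0]>100)&(h[...,0]<130)&(h[...,1]>90); p=np.c_[b[m2],z[m2]]; print('plate',np.round(np.percentile(p,[1,50,99],axis=0),1).tolist())
E
```

```text
t: 5.2
tcp_pos: [528.3, -253.4, 117.4]
ee_rot: [-0.001, 0.612, 0.791, 0.0]
ft_force: [0.6, 0.7, 0.1]
grip_width: 0.677
t 5.2 tcp [ 528.3 -253.4  117.4] close-dir deg 14.6 tilt [-0.001  0.001] F [0.6 0.7 0.1] g 0.677 q [-0.06  0.37  0.53  1.73 -0.2   1.1   0.78]
long fence top (corner frame est.) 975 [[-1.4, 125.9, 33.9], [3.4, 147.8, 35.5], [8.5, 168.0, 37.2]]
125 [-1.3  8.6]
145 [-1.4  8.5]
floor [[-130.3, 18.9, 5.8], [-96.7, 136.4, 7.5], [-1.9, 168.4, 9.3]]
plate [[-91.4, 30.9, 127.4], [-37.3, 81.9, 129.0], [17.2, 128.6, 210.8]]
```

View pics/w3.png

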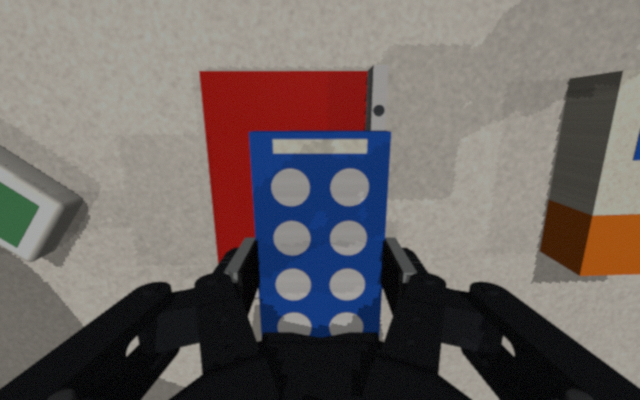

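Bed measured from close: the fence tops are at 35.5 mm (36 expected), the fence runs parallel, and its inner face is about 1.4 mm nearer than estimated. That leaves gaps of about 6.5 mm, with the plate edge at (390,130) and the fence at (370,70–130). Lowering.

```bash
python3 -m handwheel '[{"twist":[0,0,0],"translation":[0,0,-0.08],"hand":1},{"twist":[0,0,0],"translation":[0,0,-0.15],"hand":1},{"twist":[0,0,0],"translation":[0,0,-0.19],"hand":1},{"twist":[0,0,0],"translation":[0,0,-0.21],"hand":1},{"twist":[0,0,0],"translation":[0,0,-0.218],"hand":1},{"twist":[0,0,0],"translation":[0,0,-0.218],"hand":1}]'
python3 -m handwheel '[{"twist":[0,0,0],"translation":[0.006,0.0015,0],"hand":1},{"twist":[0,0,0],"translation":[0.01,0.0025,0],"hand":1},{"twist":[0,0,0],"translation":[0.01,0.0025,0],"hand":1}]'
python3 -m handwheel '[{"twist":[0,0,0],"translation":[0.002,0.0005,0],"hand":1},{"twist":[0,0,0],"translation":[0.004,0.001,0],"hand":1},{"twist":[0,0,0],"translation":[0.004,0.001,0],"hand":1}]'
```

```text
t: 5.85
tcp_pos: [528.8, -254.5, 9.7]
ee_rot: [0.0, 0.612, 0.791, 0.0]
ft_force: [-0.3, 0.3, -0.6]
grip_width: 0.678
t: 6.15
tcp_pos: [534.2, -253.6, 10.1]
ee_rot: [0.001, 0.612, 0.791, 0.0]
ft_force: [-0.7, 0.3, -0.3]
grip_width: 0.677
t: 6.45
tcp_pos: [535.1, -253.4, 9.3]
ee_rot: [-0.0, 0.612, 0.791, -0.0]
ft_force: [-1.4, -0.1, 0.3]
grip_width: 0.68
```

```bash
python3 -m handwheel '[{"twist":[0,0,0],"translation":[0.002,0.0005,0],"hand":1},{"twist":[0,0,0],"translation":[0.003,0.0008,0],"hand":1},{"twist":[0,0,0],"translation":[0.003,0.0008,0],"hand":1}]'
python3 -m handwheel '[{"twist":[0,0,0],"translation":[0.002,0.0005,0],"hand":1},{"twist":[0,0,0],"translation":[0.003,0.0008,0],"hand":1},{"twist":[0,0,0],"translation":[0.003,0.0008,0],"hand":1}]'
```

```text
t: 6.75
tcp_pos: [535.1, -253.4, 9.0]
ee_rot: [-0.001, 0.613, 0.79, -0.001]
ft_force: [-7.0, -1.5, 1.1]
grip_width: 0.677
t: 7.05
tcp_pos: [535.2, -253.5, 8.9]
ee_rot: [-0.002, 0.613, 0.79, -0.001]
ft_force: [-13.5, -1.3, 6.9]
grip_width: 0.68
```

```bash
python3 -m handwheel '[{"twist":[0,0,0],"translation":[-0.001,-0.006,0],"hand":1},{"twist":[0,0,0],"translation":[0,-0.0124,0],"hand":1},{"twist":[0,0,0],"translation":[0,-0.0124,0],"hand":1}]'
python3 -m handwheel '[{"twist":[0,0,0],"translation":[0.0005,-0.002,0],"hand":1},{"twist":[0,0,0],"translation":[0.001,-0.004,0],"hand":1},{"twist":[0,0,0],"translation":[0.001,-0.004,0],"hand":1}]'
```

```text
t: 7.35
tcp_pos: [536.5, -258.5, 8.5]
ee_rot: [-0.002, 0.612, 0.791, -0.001]
ft_force: [-5.2, 0.9, -0.3]
grip_width: 0.682
t: 7.65
tcp_pos: [536.8, -260.0, 8.3]
ee_rot: [-0.002, 0.612, 0.791, -0.001]
ft_force: [-7.2, 1.8, -1.2]
grip_width: 0.684
```

```bash
python3 -m handwheel '[{"twist":[0,0,0],"translation":[0.0005,-0.002,0],"hand":1},{"twist":[0,0,0],"translation":[0.001,-0.004,0],"hand":1},{"twist":[0,0,0],"translation":[0.001,-0.004,0],"hand":1}]'
python3 -m handwheel '[{"twist":[0,0,0],"translation":[0.0005,-0.002,0],"hand":1},{"twist":[0,0,0],"translation":[0.001,-0.003,0],"hand":1},{"twist":[0,0,0],"translation":[0.001,-0.003,0],"hand":1}]'
python3 - <<'E'
from h import *
st()
E
```

```text
t: 7.95
tcp_pos: [537.2, -261.4, 8.3]
ee_rot: [-0.003, 0.612, 0.791, -0.0]
ft_force: [-7.7, 3.1, 0.8]
grip_width: 0.675
t: 8.25
tcp_pos: [537.2, -261.4, 8.2]
ee_rot: [-0.004, 0.612, 0.791, 0.0]
ft_force: [-11.8, 10.1, 6.0]
grip_width: 0.681
t 8.25 tcp [ 537.2 -261.4    8.2] close-dir deg 14.5 tilt [-0.006  0.005] F [-11.8  10.1   6. ] g 0.681 q [-0.    0.53  0.48  1.76 -0.3   0.92  0.86]
```

Both fences are in contact (about 12 N and 10 N). I release, lift and check.

```bash
python3 -m handwheel '[{"twist":[0,0,0],"translation":[0,0,-0.001],"hand":1},{"twist":[0,0,0],"translation":[0,0,-0.001],"hand":-0.7},{"twist":[0,0,0],"translation":[0,0,0],"hand":-0.7},{"twist":[0,0,0],"translation":[0,0,0],"hand":-0.7}]'
python3 -m handwheel '[{"twist":[0,0,0],"translation":[0,0,0.05],"hand":-0.7},{"twist":[0,0,0],"translation":[-0.01,0,0.15],"hand":-0.7},{"twist":[0,0,0],"translation":[-0.04,0.0,0.25],"hand":-1},{"twist":[0,0,0],"translation":[-0.04,0.0,0.34],"hand":-1},{"twist":[0,0,0],"translation":[-0.04,0.0,0.34],"hand":-1}]'
cat > chk.py <<'E'
from h import *
import sys
st(); c=cam('wrist'); save(c,sys.argv[1]); P=cloud(c); z=P[...,2]; ok=c['depth']>0
th=np.radians(14.5);R=np.array([[np.cos(th),-np.sin(th)],[np.sin(th),np.cos(th)]])
b=(P[...,:2]-[581.7,-311.2])@R
for col,zt in((('blue',20),) if len(sys.argv)<3 else (('yellow',32),)):
    q,m=blob(c,col,(320,210)); r=ray(c,q,zt); print(col,rect(r)); e=(r[:,:2]-[581.7,-311.2])@R
    print(' extents x',np.round(np.percentile(e[:,0],[3,97]),1),'y',np.round(np.percentile(e[:,1],[3,97]),1))
    f=np.zeros((400,640),np.uint8); cv2.fillPoly(f,[q.astype(np.int32)],1); f=(cv2.erode(f,np.ones((5,5)))>0)&ok
    A=np.c_[b[f],np.ones(f.sum())]; print(' plane (slopes, z mid)',np.round(np.linalg.lstsq(A-[-30,60,0],z[f],rcond=None)[0],4))
# grey fence top: inner edges by pixel rays at z=36
h=cv2.cvtColor(c['img'],cv2.COLOR_RGB2HSV)
k=ok&(z>32.5)&(z<40)&(h[...,1]<70)
L=b[k&(b[...,0]>-8)&(b[...,0]<20)&(b[...,1]>-15)&(b[...,1]<180)]; S=b[k&(b[...,1]>-20)&(b[...,1]<8)&(b[...,0]<-10)&(b[...,0]>-140)]
for lo,hi in((0,26),(104,135),(135,166)):
    e=L[(L[:,1]>lo)&(L[:,1]<hi),0]
    if len(e)>20: print('long inner/outer at',lo,np.round(np.percentile(e,[3,97]),1))
for lo,hi in((-130,-70),(-70,-10)):
    e=S[(S[:,0]>lo)&(S[:,0]<hi),1]
    if len(e)>20: print('short outer/inner at',lo,np.round(np.percentile(e,[3,97]),1))
E
python3 chk.py w4.png
```

```text
t: 8.65
tcp_pos: [540.3, -264.4, 9.7]
ee_rot: [0.001, 0.612, 0.791, 0.0]
ft_force: [0.2, -0.4, -0.2]
grip_width: 0.851
t: 9.15
tcp_pos: [522.6, -266.3, 186.5]
ee_rot: [0.005, 0.613, 0.79, 0.002]
ft_force: [0.1, 0.0, -0.5]
grip_width: 0.996
t 9.15 tcp [ 522.6 -266.3  186.5] close-dir deg 14.4 tilt [ 0.011 -0.003] F [ 0.1  0.  -0.5] g 0.996 q [-0.07  0.29  0.56  1.67 -0.16  1.22  0.78]
blue [ 537.3 -261.6   60.2  119.2   14.4]
 extents x [-60.4  -0.9] y [ -0.4 118.8]
 plane (slopes, z mid) [-1.20000e-03 -7.00000e-04  1.97188e+01]
long inner/outer at 0 [-1.3  8.4]
long inner/outer at 104 [-1.4  8.3]
long inner/outer at 135 [-1.5  8.2]
short outer/inner at -130 [-11.4  -1.2]
short outer/inner at -70 [-11.   -1.1]
```

View pics/w4.png

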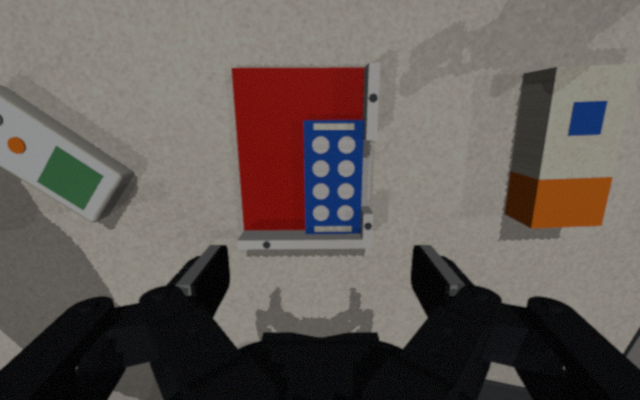

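Blue is flush: the side is within about 0.5 mm of the fence, the end within about 0.7 mm, the angle within 0.1°, and it lies flat at z 19.7. The picture shows it in the corner at (334,177). Now over to yellow.

```bash
python3 -m handwheel '[{"twist":[0,0,-0.25],"translation":[0.03,0.628,0],"hand":-1},{"twist":[0,0,-0.25],"translation":[0.03,0.628,0],"hand":-1},{"twist":[0,0,-0.25],"translation":[0.03,0.628,0],"hand":-1},{"twist":[0,0,-0.25],"translation":[0.03,0.628,0],"hand":-1},{"twist":[0,0,-0.25],"translation":[0.03,0.628,0],"hand":-1},{"twist":[0,0,-0.25],"translation":[0.03,0.628,0],"hand":-1},{"twist":[0,0,-0.25],"translation":[0.03,0.628,0],"hand":-1}]'
python3 -m handwheel '[{"twist":[0,0,-0.26],"translation":[0.028,0.628,0],"hand":-1},{"twist":[0,0,-0.26],"translation":[0.028,0.628,0],"hand":-1},{"twist":[0,0,-0.26],"translation":[0.028,0.628,0],"hand":-1},{"twist":[0,0,-0.26],"translation":[0.028,0.628,0],"hand":-1},{"twist":[0,0,-0.26],"translation":[0.028,0.628,0],"hand":-1},{"twist":[0,0,-0.26],"translation":[0.028,0.628,0],"hand":-1},{"twist":[0,0,-0.26],"translation":[0.028,0.628,0],"hand":-1},{"twist":[0,0,-0.26],"translation":[0.028,0.628,0],"hand":-0.7},{"twist":[0,0,-0.26],"translation":[0.028,0.628,0],"hand":-0.7}]'
python3 - <<'E'
from h import *
st(); c=cam('wrist'); save(c,'w5.png'); P=cloud(c)
q,m=blob(c,'yellow',(320,180)); print('px',q.mean(0),rect(ray(c,q,12)))
f=(m>0)&(c['depth']>0); print(np.median(P[f],0))
E
```

```text
t: 9.9
tcp_pos: [534.1, 55.8, 178.0]
ee_rot: [-0.001, 0.685, 0.729, -0.0]
ft_force: [-0.3, 0.9, 0.2]
grip_width: 1.006
t: 10.8
tcp_pos: [548.7, 363.1, 177.9]
ee_rot: [0.0, 0.757, 0.653, -0.001]
ft_force: [0.2, -0.2, -0.4]
grip_width: 0.851
t 10.8 tcp [548.7 363.1 177.9] close-dir deg -8.5 tilt [-0.001 -0.002] F [ 0.2 -0.2 -0.4] g 0.851 q [-0.84  0.44  0.25  1.45 -0.11  1.27 -0.73]
px [318.73020528 176.16715543] [547.6 364.5  61.2 119.9  -8.4]
[547.98571531 367.67965428  11.56560542]
```

View pics/w5.png

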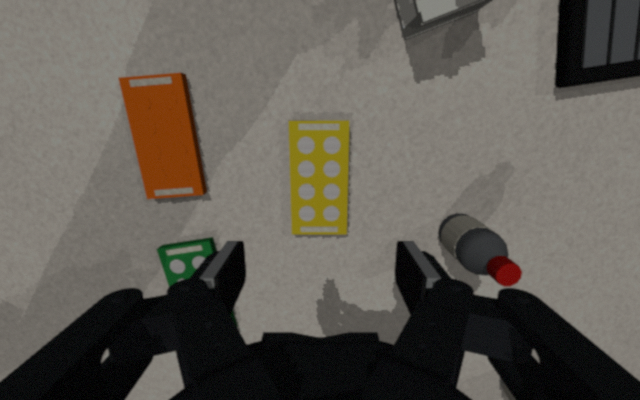

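Yellow is at (319,178) between the fingers: (547.6, 364.5), 61 × 120 mm, −8.4°. Orange (165,135), green (190,260) and the stain bottle (480,250) are clear of the fingers. I descend and grip.

```bash
python3 -m handwheel '[{"twist":[0,0,0],"translation":[-0.002,0.001,-0.1],"hand":-0.7},{"twist":[0,0,0],"translation":[-0.002,0.001,-0.2],"hand":-0.7},{"twist":[0,0,0],"translation":[-0.002,0.001,-0.3],"hand":-0.7},{"twist":[0,0,0],"translation":[-0.002,0.001,-0.345],"hand":-0.7},{"twist":[0,0,0],"translation":[-0.002,0.001,-0.36],"hand":-0.7},{"twist":[0,0,0],"translation":[-0.002,0.001,-0.36],"hand":-0.7},{"twist":[0,0,0],"translation":[-0.002,0.001,-0.36],"hand":1},{"twist":[0,0,0],"translation":[-0.002,0.001,-0.36],"hand":1},{"twist":[0,0,0],"translation":[-0.002,0.001,-0.36],"hand":1},{"twist":[0,0,0],"translation":[-0.002,0.001,-0.36],"hand":1},{"twist":[0,0,0],"translation":[-0.002,0.001,-0.36],"hand":1}]'
python3 -m handwheel '[{"twist":[0,0,0],"translation":[0,0,0.02],"hand":1},{"twist":[0,0,0],"translation":[0,0,0.06],"hand":1},{"twist":[0,0,0],"translation":[0,0,0.14],"hand":1},{"twist":[0,0,0],"translation":[0,0,0.2],"hand":1},{"twist":[0,0,0],"translation":[0,0,0.24],"hand":1},{"twist":[0,0,0],"translation":[0,0,0.24],"hand":1}]'
python3 - <<'E'
from h import *
st(); c=cam('wrist'); P=cloud(c)
q,m=blob(c,'yellow',(320,250)); f=np.zeros((400,640),np.uint8); cv2.fillPoly(f,[q.astype(np.int32)],1); f=(f>0)&(c['depth']>0)
p=P[f];p=p[(p[:,2]>100)&(p[:,2]<160)]; A=np.c_[p[:,:2]-p[:,:2].mean(0),np.ones(len(p))]; print(p.mean(0),'plane',np.linalg.lstsq(A,p[:,2],rcond=None)[0])
print(rect(ray(c,q,np.median(p[:,2]))))
E
```

```text
t: 11.95
tcp_pos: [549.4, 364.8, 2.0]
ee_rot: [0.0, 0.758, 0.653, 0.002]
ft_force: [-0.2, -2.0, 7.4]
grip_width: 0.675
t: 12.55
tcp_pos: [549.6, 365.5, 124.2]
ee_rot: [0.0, 0.757, 0.653, 0.004]
ft_force: [-0.2, -0.0, -0.1]
grip_width: 0.677
t 12.55 tcp [549.6 365.5 124.2] close-dir deg -8.5 tilt [0.005 0.004] F [-0.2 -0.  -0.1] g 0.677 q [-0.84  0.48  0.25  1.51 -0.12  1.16 -0.72]
[551.93065025 382.03355905 133.72194813] plane [4.06252260e-03 1.29612314e-03 1.33721948e+02]
[550.9 373.8  60.4 104.   -8.3]
```

Yellow is held and level. Next I carry it to the bed, again starting clear of both fences.

```bash
python3 -m handwheel '[{"twist":[0,0,0.25],"translation":[-0.019,-0.621,0],"hand":1},{"twist":[0,0,0.25],"translation":[-0.019,-0.621,0],"hand":1},{"twist":[0,0,0.25],"translation":[-0.019,-0.621,0],"hand":1},{"twist":[0,0,0.25],"translation":[-0.019,-0.621,0],"hand":1},{"twist":[0,0,0.25],"translation":[-0.019,-0.621,0],"hand":1},{"twist":[0,0,0.25],"translation":[-0.019,-0.621,0],"hand":1},{"twist":[0,0,0.25],"translation":[-0.019,-0.621,0],"hand":1}]'
python3 -m handwheel '[{"twist":[0,0,0.261],"translation":[-0.019,-0.621,0],"hand":1},{"twist":[0,0,0.261],"translation":[-0.019,-0.621,0],"hand":1},{"twist":[0,0,0.261],"translation":[-0.019,-0.621,0],"hand":1},{"twist":[0,0,0.261],"translation":[-0.019,-0.621,0],"hand":1},{"twist":[0,0,0.261],"translation":[-0.019,-0.621,0],"hand":1},{"twist":[0,0,0.261],"translation":[-0.019,-0.621,0],"hand":1},{"twist":[0,0,0.261],"translation":[-0.019,-0.621,0],"hand":1},{"twist":[0,0,0.261],"translation":[-0.019,-0.621,0],"hand":1},{"twist":[0,0,0.261],"translation":[-0.019,-0.621,0],"hand":1}]'
python3 chk.py w6.png y
```

```text
t: 13.3
tcp_pos: [537.2, 46.7, 118.6]
ee_rot: [0.0, 0.693, 0.721, -0.001]
ft_force: [0.4, -0.3, -1.2]
grip_width: 0.673
t: 14.2
tcp_pos: [528.6, -255.6, 118.4]
ee_rot: [-0.001, 0.612, 0.791, -0.0]
ft_force: [-0.5, 0.2, -0.5]
grip_width: 0.674
t 14.2 tcp [ 528.6 -255.6  118.4] close-dir deg 14.5 tilt [-0.001  0.001] F [-0.5  0.2 -0.5] g 0.674 q [-0.03  0.36  0.49  1.72 -0.19  1.11  0.77]
yellow [ 536.5 -288.2  104.1  181.3   14.6]
 extents x [-89.5  13.9] y [-54.9 123.6]
 plane (slopes, z mid) [-2.700000e-03 -3.000000e-04  1.279299e+02]
long inner/outer at 104 [-1.3  8.3]
long inner/outer at 135 [-1.4  8.4]
```

View pics/w6.png

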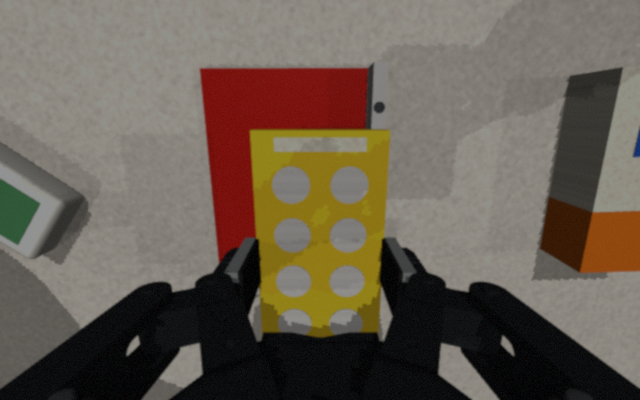

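Yellow hangs level over the bed, with its far edge at (250–390,130), clear of the fence at (372,100). Its bottom is about 116 mm, so blue's top at 20 mm is about 96 mm below.

```bash
python3 -m handwheel '[{"twist":[0,0,0],"translation":[0,0,-0.08],"hand":1},{"twist":[0,0,0],"translation":[0,0,-0.14],"hand":1},{"twist":[0,0,0],"translation":[0,0,-0.17],"hand":1},{"twist":[0,0,0],"translation":[0,0,-0.184],"hand":1},{"twist":[0,0,0],"translation":[0,0,-0.188],"hand":1},{"twist":[0,0,0],"translation":[0,0,-0.188],"hand":1}]'
python3 -m handwheel '[{"twist":[0,0,0],"translation":[0,0,-0.002],"hand":1},{"twist":[0,0,0],"translation":[0,0,-0.002],"hand":1}]'
python3 -m handwheel '[{"twist":[0,0,0],"translation":[0,0,-0.002],"hand":1},{"twist":[0,0,0],"translation":[0,0,-0.002],"hand":1}]'
```

```text
t: 14.85
tcp_pos: [529.6, -256.7, 26.3]
ee_rot: [0.001, 0.612, 0.791, 0.0]
ft_force: [0.2, -0.3, -1.4]
grip_width: 0.674
t: 15.05
tcp_pos: [529.3, -256.8, 25.2]
ee_rot: [0.001, 0.612, 0.791, 0.0]
ft_force: [0.4, 0.4, -1.8]
grip_width: 0.681
t: 15.25
tcp_pos: [528.9, -256.7, 23.5]
ee_rot: [0.0, 0.612, 0.791, 0.0]
ft_force: [0.2, -0.8, -1.5]
grip_width: 0.68
```

```bash
python3 -m handwheel '[{"twist":[0,0,0],"translation":[0,0,-0.002],"hand":1},{"twist":[0,0,0],"translation":[0,0,-0.002],"hand":1},{"twist":[0,0,0],"translation":[0,0,-0.002],"hand":1}]'
python3 -m handwheel '[{"twist":[0,0,0],"translation":[0.005,0.0013,0],"hand":1},{"twist":[0,0,0],"translation":[0.01,0.0025,0],"hand":1},{"twist":[0,0,0],"translation":[0.01,0.0025,0],"hand":1}]'
python3 -m handwheel '[{"twist":[0,0,0],"translation":[0.002,0.0005,0],"hand":1},{"twist":[0,0,0],"translation":[0.004,0.001,0],"hand":1},{"twist":[0,0,0],"translation":[0.004,0.001,0],"hand":1}]'
```

```text
t: 15.55
tcp_pos: [528.7, -256.6, 22.3]
ee_rot: [-0.0, 0.612, 0.791, 0.0]
ft_force: [-0.4, -0.1, -1.5]
grip_width: 0.677
t: 15.85
tcp_pos: [534.3, -255.1, 22.4]
ee_rot: [0.0, 0.612, 0.791, 0.0]
ft_force: [0.2, -0.5, -2.0]
grip_width: 0.672
t: 16.15
tcp_pos: [535.4, -255.0, 22.2]
ee_rot: [-0.0, 0.612, 0.791, -0.0]
ft_force: [-1.5, 0.1, -2.0]
grip_width: 0.679
```

```bash
python3 -m handwheel '[{"twist":[0,0,0],"translation":[0.002,0.0005,0],"hand":1},{"twist":[0,0,0],"translation":[0.004,0.001,0],"hand":1},{"twist":[0,0,0],"translation":[0.004,0.001,0],"hand":1}]'
python3 -m handwheel '[{"twist":[0,0,0],"translation":[0.001,-0.004,0],"hand":1},{"twist":[0,0,0],"translation":[0.0025,-0.01,0],"hand":1},{"twist":[0,0,0],"translation":[0.0025,-0.01,0],"hand":1}]'
python3 -m handwheel '[{"twist":[0,0,0],"translation":[0.0005,-0.002,0],"hand":1},{"twist":[0,0,0],"translation":[0.001,-0.004,0],"hand":1},{"twist":[0,0,0],"translation":[0.001,-0.004,0],"hand":1}]'
```

```text
t: 16.45
tcp_pos: [535.7, -255.0, 22.2]
ee_rot: [-0.002, 0.612, 0.791, -0.001]
ft_force: [-11.3, -0.1, 6.1]
grip_width: 0.679
t: 16.75
tcp_pos: [535.8, -255.4, 22.0]
ee_rot: [-0.006, 0.612, 0.791, 0.001]
ft_force: [-21.1, 16.4, 20.5]
grip_width: 0.676
t: 17.05
tcp_pos: [535.8, -255.5, 21.9]
ee_rot: [-0.007, 0.611, 0.791, 0.001]
ft_force: [-24.6, 23.7, 26.5]
grip_width: 0.677
```

The y contact came about 6 mm early, so I ease off and look before forcing anything.

```bash
python3 -m handwheel '[{"twist":[0,0,0],"translation":[-0.002,0.008,0],"hand":1},{"twist":[0,0,0],"translation":[-0.0065,0.014,0],"hand":1},{"twist":[0,0,0],"translation":[-0.0065,0.014,0],"hand":1}]'
python3 - <<'E'
from h import *
st(); a=cam('top'); b=cam('side'); np.savez('top7.npz',**a); np.savez('side7.npz',**b)
x=cv2.resize(a['img'][165:265,355:475,::-1],(480,400),interpolation=cv2.INTER_CUBIC); y=cv2.resize(b['img'][200:320,320:440,::-1],(400,400),interpolation=cv2.INTER_CUBIC)
w=cam('wrist'); np.savez('w7.npz',**w)
cv2.imwrite('pics/s7.png',np.hstack([x[:,:400],y]))
E
```

```text
t: 17.35
tcp_pos: [535.4, -254.3, 22.2]
ee_rot: [-0.001, 0.612, 0.791, -0.0]
ft_force: [-5.2, 0.4, 0.4]
grip_width: 0.677
t 17.35 tcp [ 535.4 -254.3   22.2] close-dir deg 14.5 tilt [-0.001  0.   ] F [-5.2  0.4  0.4] g 0.677 q [ 0.01  0.49  0.45  1.77 -0.26  0.93  0.82]
```

View pics/s7.png

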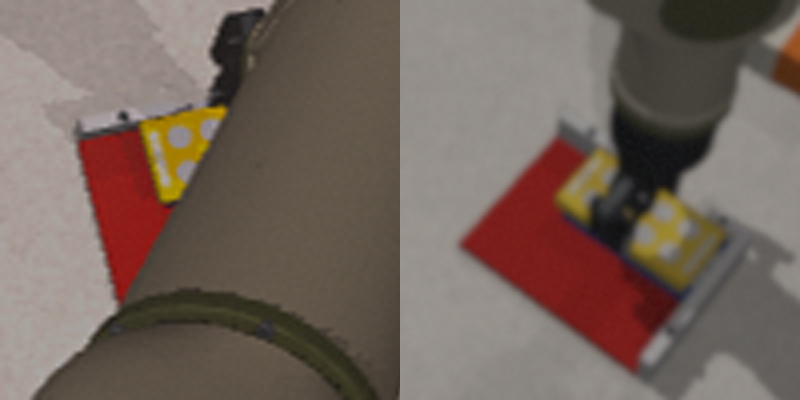

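```bash
python3 - <<'E'
from h import *
th=np.radians(14.5);R=np.array([[np.cos(th),-np.sin(th)],[np.sin(th),np.cos(th)]]); C=np.array([581.7,-311.2])+R@[-1.35,-1.1]
def edge(c,col,zt,name):
    q,m=blob(c,col,(320,210)); r=(ray(c,q,zt)[:,:2]-C)@R; t=q[:,1]<q[:,1].min()+8
    P=cloud(c); f=(m>0)&(c['depth']>0); b=(P[...,:2]-C)@R
    k=f&(b[...,1]>80)&(abs(P[...,2]-zt)<8); e=b[k]
    print(name,'px top',q[:,1].min(),'far edge y',np.round(np.median(r[t,1]),1),'x',np.round([r[t,0].min(),r[t,0].max()],1),'depth: z',np.round(np.median(P[k][:,2]),1),'y max',np.round(np.percentile(e[:,1],99),1),'x',np.round(np.percentile(e[:,0],[1,99]),1))
for f,col,z in(('w3','blue',129),('w7','yellow',32)):
    edge(dict(np.load(f+'.npz')),col,z,f)
c=dict(np.load('w7.npz')); P=cloud(c); h=cv2.cvtColor(c['img'],cv2.COLOR_RGB2HSV)
b=(P[...,:2]-C)@R; k=(c['depth']>0)&(h[...,0]>100)&(h[...,0]<130)&(h[...,1]>90)&(h[...,2]>40); print('blue visible px',k.sum(), np.round(np.percentile(np.c_[b,P[...,2]][k],[2,50,98],axis=0),1).tolist() if k.sum() else '')
c=dict(np.load('side7.npz'));h=cv2.cvtColor(c['img'],cv2.COLOR_RGB2HSV); q,m=blob(c,'yellow',(420,265)); r=(ray(c,q,32)[:,:2]-C)@R; print('side yellow x',r[:,0].min(),r[:,0].max(),'y',r[:,1].min(),r[:,1].max())
E
```

```text
w3 px top 130.0 far edge y 130.1 x [-65.9  -6.4] depth: z 128.9 y max 129.8 x [-65.4  -6.7]
w7 px top 128.0 far edge y 128.3 x [-59.6   0.5] depth: z 31.7 y max 127.8 x [-59.2   0. ]
blue visible px 0 
side yellow x -66.28866027090307 0.2971773545268357 y 6.518844311793921 77.4204810605885
```

The close measurement shows yellow's side on the long fence, its top at 31.7, and its end still about 8 mm from the short fence. So it jammed by friction from the sideways preload. I lift a hair, unload x and slide along y first.

```bash
python3 -m handwheel '[{"twist":[0,0,0],"translation":[-0.003,-0.001,0.004],"hand":1},{"twist":[0,0,0],"translation":[-0.005,-0.001,0.004],"hand":1},{"twist":[0,0,0],"translation":[-0.005,-0.001,0.004],"hand":1}]'
python3 -m handwheel '[{"twist":[0,0,0],"translation":[0.001,-0.004,0],"hand":1},{"twist":[0,0,0],"translation":[0.002,-0.008,0],"hand":1},{"twist":[0,0,0],"translation":[0.002,-0.008,0],"hand":1}]'
python3 -m handwheel '[{"twist":[0,0,0],"translation":[0.0005,-0.002,0],"hand":1},{"twist":[0,0,0],"translation":[0.001,-0.004,0],"hand":1},{"twist":[0,0,0],"translation":[0.001,-0.004,0],"hand":1}]'
```

```text
t: 17.8
tcp_pos: [534.3, -254.9, 24.6]
ee_rot: [0.0, 0.612, 0.791, 0.0]
ft_force: [0.1, -0.6, -1.3]
grip_width: 0.672
t: 18.1
tcp_pos: [534.9, -259.3, 24.4]
ee_rot: [0.0, 0.612, 0.791, -0.0]
ft_force: [0.2, 0.4, -1.4]
grip_width: 0.675
t: 18.4
tcp_pos: [535.3, -261.1, 24.3]
ee_rot: [0.0, 0.612, 0.791, 0.0]
ft_force: [0.3, 0.5, -2.5]
grip_width: 0.68
```

It slides freely now.

```bash
python3 -m handwheel '[{"twist":[0,0,0],"translation":[0.0005,-0.002,0],"hand":1},{"twist":[0,0,0],"translation":[0.001,-0.004,0],"hand":1},{"twist":[0,0,0],"translation":[0.001,-0.004,0],"hand":1}]'
python3 -m handwheel '[{"twist":[0,0,0],"translation":[0.002,0.0005,0],"hand":1},{"twist":[0,0,0],"translation":[0.004,0.001,0],"hand":1},{"twist":[0,0,0],"translation":[0.004,0.001,0],"hand":1}]'
```

```text
t: 18.7
tcp_pos: [535.7, -262.3, 24.2]
ee_rot: [-0.0, 0.612, 0.791, 0.0]
ft_force: [-0.5, 2.7, -0.9]
grip_width: 0.675
t: 19.0
tcp_pos: [537.2, -261.9, 23.9]
ee_rot: [-0.001, 0.612, 0.791, -0.0]
ft_force: [-3.3, 3.6, -1.3]
grip_width: 0.673
```

```bash
python3 -m handwheel '[{"twist":[0,0,0],"translation":[0.002,-0.001,0],"hand":1},{"twist":[0,0,0],"translation":[0.002,-0.001,0],"hand":1},{"twist":[0,0,0],"translation":[0.002,-0.001,-0.003],"hand":1},{"twist":[0,0,0],"translation":[0.002,-0.001,-0.003],"hand":1},{"twist":[0,0,0],"translation":[0.002,-0.001,-0.003],"hand":1}]'
```

```text
t: 19.5
tcp_pos: [537.4, -261.9, 22.6]
ee_rot: [-0.002, 0.612, 0.791, -0.0]
ft_force: [-9.3, 7.2, 6.7]
grip_width: 0.674
```

```bash
python3 -m handwheel '[{"twist":[0,0,0],"translation":[0,0,0],"hand":-0.7},{"twist":[0,0,0],"translation":[0,0,0],"hand":-0.7},{"twist":[0,0,0],"translation":[0,0,0],"hand":-0.7}]'
python3 -m handwheel '[{"twist":[0,0,0],"translation":[0,0,0.05],"hand":-0.7},{"twist":[0,0,0],"translation":[-0.01,0,0.15],"hand":-0.7},{"twist":[0,0,0],"translation":[-0.04,0.0,0.25],"hand":-1},{"twist":[0,0,0],"translation":[-0.04,0.0,0.31],"hand":-1},{"twist":[0,0,0],"translation":[-0.04,0.0,0.31],"hand":-1},{"twist":[0,0,0],"translation":[-0.04,0.0,0.31],"hand":-1}]'
python3 chk.py w8.png y
```

```text
t: 19.8
tcp_pos: [539.4, -263.5, 23.3]
ee_rot: [0.001, 0.612, 0.791, 0.0]
ft_force: [0.6, 0.6, 0.2]
grip_width: 0.85
t: 20.4
tcp_pos: [519.3, -263.1, 178.5]
ee_rot: [0.001, 0.612, 0.791, 0.0]
ft_force: [-0.0, 0.3, -1.5]
grip_width: 0.999
t 20.4 tcp [ 519.3 -263.1  178.5] close-dir deg 14.5 tilt [ 0.002 -0.   ] F [-0.   0.3 -1.5] g 0.999 q [-0.04  0.29  0.51  1.68 -0.15  1.21  0.76]
yellow [ 536.9 -261.5   60.8  120.    14.4]
 extents x [-61.2  -0.8] y [ -0.7 119.3]
 plane (slopes, z mid) [-6.00000e-04 -8.00000e-04  3.17183e+01]
long inner/outer at 0 [-0.8  8.6]
long inner/outer at 104 [-1.3  8.3]
long inner/outer at 135 [-1.4  8.2]
short outer/inner at -130 [-11.4  -1.3]
short outer/inner at -70 [-11.3   5.3]
```

View pics/w8.png

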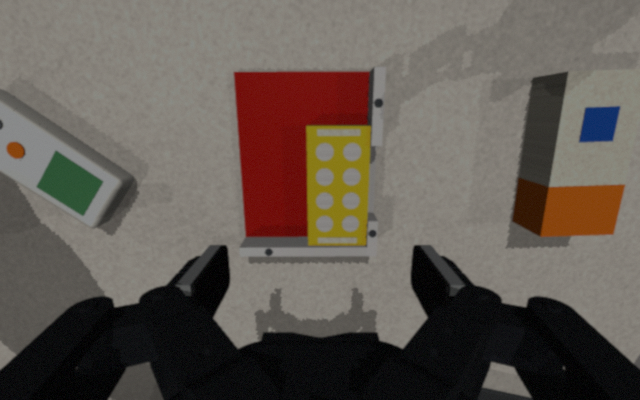

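Yellow is flush and flat (top at 31.7), seen at (338,185) with its side and end on both fences. The easing-off could have dragged blue, so I check blue's visible faces from an oblique view.

```bash
python3 -m handwheel '[{"twist":[0,0,0],"translation":[-0.1,0.08,0],"hand":-1},{"twist":[0,0,0],"translation":[-0.2,0.16,0],"hand":-1},{"twist":[0,0,0],"translation":[-0.22,0.18,-0.05],"hand":-1},{"twist":[0,0,0],"translation":[-0.22,0.18,-0.05],"hand":-1},{"twist":[0,0,0],"translation":[-0.22,0.18,-0.05],"hand":-1}]'
python3 - <<'E'
from h import *
st(); c=cam('wrist'); np.savez('w9.npz',**c)
th=np.radians(14.5);R=np.array([[np.cos(th),-np.sin(th)],[np.sin(th),np.cos(th)]]); C=np.array([581.7,-311.2])+R@[-1.35,-1.1]
P=cloud(c); b=(P[...,:2]-C)@R; h=cv2.cvtColor(c['img'],cv2.COLOR_RGB2HSV); ok=c['depth']>0
m=ok&(h[...,0]>98)&(h[...,0]<132)&(h[...,1]>80)&(abs(b[...,0]+35)<45)&(b[...,1]>-10)&(b[...,1]<140)
p=np.c_[b,P[...,2]][m]; 
e=p[p[:,1]>117]; s=p[(p[:,1]<112)]
for n,g in(('end',e),('side',s)): print(n,len(g),np.round(np.percentile(g,[5,50,95],axis=0),1).tolist() if len(g) else '')
v,u=np.nonzero(m); x0,y0=max(0,u.min()-60),max(0,v.min()-40); s=c['img'][y0:v.max()+40,x0:u.max()+60,::-1]; k=min(780/s.shape[1],580/s.shape[0]); cv2.imwrite('pics/w9.png',cv2.resize(s,None,fx=k,fy=k)); print(x0,y0,k)
# blue bottom edge on floor and yellow top edge, by rays
for col,zt in(('blue',8),('yellow',32)):
    q,mm=blob(c,col,(u.mean(),v.mean())); r=(ray(c,q,zt)[:,:2]-C)@R; print(col,'x min',np.round(np.percentile(r[:,0],[1,3]),1),'y max',np.round(np.percentile(r[:,1],[97,99]),1))
E
```

```text
t: 20.95
tcp_pos: [407.7, -172.1, 151.5]
ee_rot: [-0.001, 0.612, 0.791, -0.0]
ft_force: [0.5, 1.4, 1.2]
grip_width: 1.002
t 20.95 tcp [ 407.7 -172.1  151.5] close-dir deg 14.6 tilt [-0.002  0.001] F [0.5 1.4 1.2] g 1.002 q [-0.17 -0.03  0.46  2.04  0.01  1.13  0.54]Traceback (most recent call last):
  File "<stdin>", line 6, in <module>
    res = self.concatenate(tuple(objs), axis=axis)
ValueError: all the input arrays must have same number of dimensions, but the array at index 0 has 3 dimension(s) and the array at index 1 has 2 dimension(s)
```

```bash
python3 - <<'E'
from h import *
c=dict(np.load('w9.npz'))
th=np.radians(14.5);R=np.array([[np.cos(th),-np.sin(th)],[np.sin(th),np.cos(th)]]); C=np.array([581.7,-311.2])+R@[-1.35,-1.1]
P=cloud(c); b=(P[...,:2]-C)@R; h=cv2.cvtColor(c['img'],cv2.COLOR_RGB2HSV); ok=c['depth']>0
m=ok&(h[...,0]>98)&(h[...,0]<132)&(h[...,1]>80)&(abs(b[...,0]+35)<45)&(b[...,1]>-10)&(b[...,1]<140)
p=np.c_[b[m],P[m][:,2]]
e=p[p[:,1]>117]; s=p[p[:,1]<112]
for n,g in(('end',e),('side',s)): print(n,len(g),np.round(np.percentile(g,[5,50,95],axis=0),1).tolist() if len(g) else '')
v,u=np.nonzero(m); x0,y0=max(0,u.min()-60),max(0,v.min()-40); s=c['img'][y0:v.max()+40,x0:u.max()+60,::-1]; k=min(780/s.shape[1],580/s.shape[0]); cv2.imwrite('pics/w9.png',cv2.resize(s,None,fx=k,fy=k)); print(x0,y0,k)
for col,zt in(('blue',8),('yellow',32)):
    q,mm=blob(c,col,(u.mean(),v.mean())); r=(ray(c,q,zt)[:,:2]-C)@R; print(col,'x min',np.round(np.percentile(r[:,0],[1,3]),1),'y max',np.round(np.percentile(r[:,1],[97,99]),1))
E
```

```text
end 132 [[-59.0, 119.3, 10.1], [-20.9, 119.8, 13.4], [-1.2, 120.3, 16.2]]
side 96 [[-60.4, 12.1, 13.9], [-60.1, 66.1, 16.2], [-59.7, 109.1, 18.7]]
326 204 3.258426966292135Traceback (most recent call last):
  File "<stdin>", line 11, in <module>
  File "h.py", line 22, in blob
    else: k=min(cs,key=lambda k:np.hypot(*(k[:,0].mean(0)-near)))
            ~~~^^^^^^^^^^^^^^^^^^^^^^^^^^^^^^^^^^^^^^^^^^^^^^^^^^
ValueError: min() iterable argument is empty
```

View pics/w9.png

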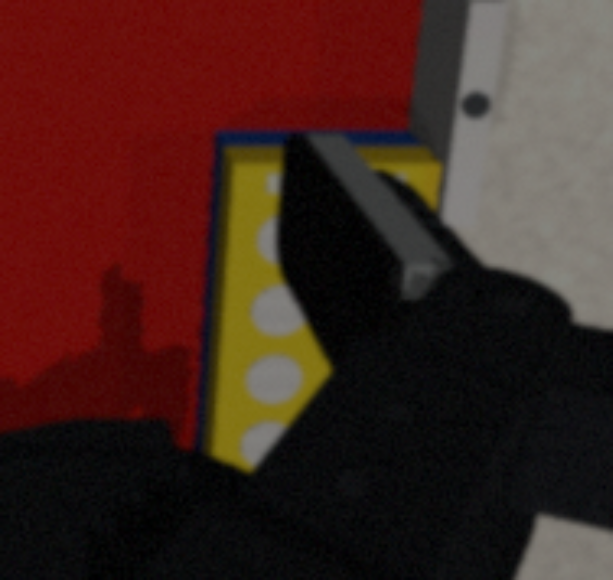

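Blue's end face lies at y = 119.8 and its open side at x = −60.1 in the corner frame (ideal 120 and −60), so it is still flush under yellow. The picture shows its end at (320,138) and its side at (205,300), in line with yellow. Handing in.

```bash
python3 -c "
from h import *
print(arm.close_job()); st()"
```

```text
the job is handed in; nothing more can be done
None
the job is handed in; nothing more can be done
```

The job is handed in. The blue plate is squared into the corner of the bed and the yellow plate is stacked on it against the same two fences. It took about 21 s of the 72 s.

**Blue plate:** after release it lay flat (top at 19.7 mm) and within about 1 mm of both fences. A last oblique look, with yellow on top, put its open side at x = −60.1 mm and its far end at y = 119.8 mm in the corner frame (ideal −60 and 120).

**Yellow plate:** it is released and flat, with its top at 31.7 mm (ideal 32). It reads within about 1 mm of both fences and parallel within about 0.1°.

**What went wrong or disagreed:**
- **Jam:** on the first try yellow jammed about 7 mm short of the short fence, with wrist force components up to about 26 N each. I backed off, lifted it about 2 mm, slid it to the short fence first and then the long one. I checked blue afterwards, and it had not moved measurably.
- **Camera bias:** the side camera read positions about 5 mm off the other cameras. I relied on the top and wrist cameras, which agreed within 2 mm.
- **Triangulated height:** the heights of the plates on the bench triangulated from the top and side views came out near 1 mm instead of 12. The depth readings from both cameras gave about 12 mm, and I used those.

The green plate, the orange look-alike and the bystanders were never touched as far as the forces showed. I did not measure their positions again at the end.

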